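Shut off a cage-rack drinking line in its valve box

ROBOT

A 6-joint arm with a two-finger parallel gripper is mounted at the origin on the work surface. World frame = base frame: x ahead of the robot, y to its left, z up, the work surface at z = 0. Lengths are in m, angles in rad, forces in N, time in s.
With the tool pointing down it reaches from about 0.375 to 0.9 m from the base axis. Payload 3.1 kg.
Tool frame: the origin (TCP) lies at the very end of the fingers, on their centre line; the grasp point (between the pads) lies 19 mm behind it; z points along the fingers, y is the direction in which the jaws open and shut (so a half turn about z gives the same grasp; the last joint's range is limited). The gripper opens to 87 mm and grips with 3 to 60 N. Pads are 19 mm wide; open, the fingers measure 117 mm over their backs; the gripper's body (75 mm by 190 mm) begins 51 mm behind the grasp point.
Start: joints at [-1.456, 0.527, 1.433, -0, 1.181, -0.178], TCP at [0.181, -0.598, 0.223] pointing down, gripper open.
Joint ranges: [-3.08, 3.08], [-0.75, 2.2], [0.22, 2.44], [-1.43, 4.57], [0, 2.65], [-2.85, 2.85]. Speed limits (rad/s): [2.79, 2.79, 3.14, 3.14, 3.14, 3.14].

INTERFACE

Orientations are given as a unit quaternion [x, y, z, w].
In Python, from rig import robot gives the robot as it stands. The module is installed in compiled form; this text tells all that it offers.
- The arm moves only by the tool send_rows, never from a script. Its argument "deltas" is a list of rows, each an object of numbers: "tx", "ty", "tz": the shift along the tool's x, y, z in cm; "rx", "ry", "rz": the turn, a rotation vector about the tool's x, y, z in rad. A call has 1 to 5 rows; each row is the pose to reach, as a shift and turn from the pose commanded when the call began, along the tool's axes at that moment; what a row does not reach only later rows make up. A row lasts 1/12 s, in which the tool goes at most 41.7 mm and 7.16 degrees, less where a joint would pass 70% of its speed; a pose out of reach is approached as far as the arm can. A call with a gripper value outside its range is refused whole. "claw" is the finger opening in cm, from 0 to 8.7, set as the call begins (left out, the last holds). The fingers move at their own pace and stop on an object; "squeeze" is the grip in N (left out, the last holds). Time passes only in rows, so rows that repeat a pose let the fingers close. It gives the time, the measured TCP pose, the force and the opening at its end, in the units of the state.
- robot.get_obs(): the state, without advancing time (a new reading comes with each control period).
- robot.camera(name): name is "scene" or "top"; returns a dict with "color" (420x560x3 uint8, red, green, blue), "z_map" (420x560 float32, m along the optical axis (not along the pixel's ray), 0 where there is no reading), "intrinsics" (3x3 intrinsics, pixels), "R" (3x3) and "t" (3): a world point X has camera coordinates R X + t. Camera axes: x right, y down, z forward; pixel columns grow to the right and rows downward; lengths in m; the calibration is good to about 2 mm. A picture is of the moment at which its call begins.
- robot.hand_in(): hands the job in, once; it reports no verdict.
Trained networks look in the newest picture that a camera, given by its name, has taken for a name from the list of things; names that differ only in an ending like _2 or _b are one class to them, and where a whole thing is asked for, a point or a joint stands for the part that bears it (a point fixed in the world has none). Each returns a list of dicts, best first, with "p" (0 to 1); they miss things now and then, are a little off and sometimes report something else, mostly with a low value. They report only what shows in the picture. A call takes as long as a camera call.
- robot.outline_of(label, camera): "pixels" (420x560 bool, what is visible of it) and "xy" ([column, row] in pixels, amid what is visible of it).
- robot.tip_of(label, camera): "xy" ([column, row] in pixels: a listed point, or the origin of a listed thing).
The state is a dict: "time": time; "q": joint angles; "joint_velocities": joint speeds; "joint_torque": joint torques, N m; "position": TCP position; "tool_rot": TCP orientation; "ft_force": force on the tool from outside, world axes, zero at the start; "moment": the same for the moment, N m; "grip_width": finger opening in m.
Only numpy, scipy, OpenCV 4.12 (cv2) and the standard library are available. Lean on these libraries where they do the work, as an engineer would, in place of code of your own. Each camera call takes 0.05 s, during which the arm holds its last target.

TASK

Shut the drinking-water valve whose handle ends in a round disc. Using the fingertips only, push the valve box's cover by its rib straight back to its stop so that the handles are uncovered, then push that handle round clockwise until it is fully shut across its pipe. Leave the other handle as it is, do not lift the cover, and do not shift or pick up the things standing around.

Things in the scene. Friction and masses are not known exactly. Their poses are not given: they have to be found in the camera images.
- valve_box: the steel valve box, fixed to the table: 148 mm (its x) by 298 mm (its y), walls 4 mm, open at the top under its cover. Origin at the centre of its underside, z up; x points to its back, away from the robot; y to the left seen from its front. Two runners at its back, to 219 mm behind the origin, carry the slid-back cover
- box_rim (a point): centre of the box's rim, 90 mm above the table. Inside, two 20 mm steel pipes with brass valves run along the box's x; above them the two handles turn level, spanning 60 to 72 mm above the table. Under the handles: the valve ball and stem within 20 mm of each pivot reach 56 to 60 mm, the pipes 46 mm above the table
- cover (a joint): travel of the cover along the box's +x, in m: 0 closed, 0.14 slid right back to its stop, where both handles are uncovered. Starts between 0 and 0.015; takes about 2 N and stays where it is left. The cover is a flat steel sheet, 150 by 296 mm, its top 95 mm above the table; it weighs 0.4 to 0.9 kg and lies on its runners by its weight alone
- cover_rib (a point): middle of the near (-x) face of the upright rib on the cover, 107.5 mm above the table; axes as the box's. The rib is 6 mm thick, 180 mm long along the box's y, and stands 25 mm up from the cover, its top 120 mm above the table. Its near face is 15 mm behind the cover's near edge and, with the cover closed, 60 mm in front of the box's origin
- marked_handle (a joint): angle (rad) of the marked handle, a steel bar 12 mm wide and thick that ends in a round disc. 0 = open: along its pipe, pointing to the box's -x. Grows clockwise from above to the stop at 1.571 = shut: across the pipe, pointing to the box's +y. Starts at 0 to 0.3, stays where left, needs 2 to 3 N at its end
- marked_pivot (a point): on the marked handle's turning axis at half its thickness, 66 mm above the table; a 20 mm hub there reaches 75 mm. It lies 20 mm behind the box's origin (box +x) and 60 mm to its left or right, either way; axes as the box's
- marked_end (a point): centre of the marked handle's flat round disc (30 mm across, 12 mm thick), 60 mm from its pivot, 66 mm above the table; turns with the handle, whose tip is 75 mm from the pivot
- plain_handle (a joint): angle (rad) of the other handle: a plain straight square-ended steel bar, 12 mm wide and thick, 75 mm long, no disc. Same directions and stops: 0 open, 1.571 shut, growing clockwise from above. Starts at 0 to 0.15; to be left alone
- plain_pivot (a point): on the plain handle's turning axis, 66 mm above the table, in the other place of the box, 120 mm from the marked pivot along the box's y
- bottle_a: a white drinking bottle, 64 mm across, black stopper and thin steel spout on top, 155 mm tall, upright; origin at the centre of its underside. Bystander
- bottle_b: a second drinking bottle, the same as bottle_a. Bystander
- feed_jar: a closed jar, 72 mm across and 85 mm tall; origin at the centre of its underside. Bystander
- coupling: a steel pipe sleeve standing on end, 48 mm across, 30 mm tall; origin at the centre of its underside. Bystander
- brush: a flat cleaning brush, low (under 40 mm) and about 0.2 m long, lying between the robot and the box; origin near its middle, on the table. Bystander
- cage_tub: an empty open white tub, 200 x 290 x 120 mm; origin at the centre of its underside. Bystander

How it is judged:
On the way, in this order (a step that is already met when the one before it is completed fails the run):
1. the cover is slid back, with the disc-ended handle still open (value of joint cover above 0.12 m and value of joint marked_handle below 0.6 rad), for 0.1 s.
2. the disc-ended handle is pushed shut (value of joint marked_handle above 1.45 rad), for 0.2 s.
At the end, for the whole second after the job is handed in: The cover is slid back at least 120 of its 140 mm and lies on its runners, the disc-ended handle is turned to within 0.12 rad of its shut stop and at rest, the plain handle is below 0.35 rad, and every bystander is within 25 mm of where it began (value of joint cover above 0.12 m and value of joint marked_handle above 1.45 rad and value of joint plain_handle below 0.35 rad and z of cover_rib in the frame of valve_box below 0.115 m and velocity of joint cover below 0.01 m/s and velocity of joint marked_handle below 0.05 rad/s and distance of each of bottle_a, bottle_b, feed_jar, coupling, brush, cage_tub from where it was at the start of the episode below 0.025 m); the robot touches nothing.
It fails at once if the cover is lifted off its runners (more than 10 mm) (z of cover_rib in the frame of valve_box above 0.1175 m).
It fails at once if the plain handle is turned beyond 0.35 rad (value of joint plain_handle above 0.35 rad).
It fails at once if a bystander is shifted or lifted by more than 25 mm (distance of any of bottle_a, bottle_b, feed_jar, coupling, brush, cage_tub from where it was at the start of the episode above 0.025 m).
It also fails if it takes over 48 s, if anything falls off the work surface, if the arm or the gripper's body presses on something with over 40 N, if the wrist force passes 120 N, or if a joint passes its speed limit or range.

## Working session

There is one attempt and no reset: what is moved stays moved. The work goes in short steps, Python scripts to look and compute and a tool call to move; the robot and the scene stay as the last step left them, time stands still between calls to the robot, and variables do not carry over. Pictures are saved under pics/ and viewed, and the job is handed in when it is done.

Besides the shell and the picture viewer there is one more tool, called after "Call:" as name([rows], argument=value, ...), one row to a line, values as JSON. send_rows: Moves the arm, as the interface text tells. Its arguments: {"type":"object","properties":{"deltas":{"type":"array","items":{"type":"object","properties":{"tx":{"type":"number"},"ty":{"type":"number"},"tz":{"type":"number"},"rx":{"type":"number"},"ry":{"type":"number"},"rz":{"type":"number"}}}},"claw":{"type":"number"},"squeeze":{"type":"number"}},"required":["deltas"]}

```bash
mkdir -p pics; cat > h.py <<'E'
import numpy as np,cv2
from rig import robot
def px2w(c,u,v,z=None,world_z=None):
    K=c["intrinsics"];R=c["R"];t=c["t"]
    d=np.linalg.inv(K)@np.array([u,v,1.0])
    if world_z is not None:
        o=-R.T@t; r=R.T@d; s=(world_z-o[2])/r[2]; return o+s*r
    if z is None: z=c["z_map"][int(round(v)),int(round(u))]
    return R.T@(d*z-t)
def w2px(c,X):
    p=c["K"] if "K" in c else c["intrinsics"]; q=p@(c["R"]@np.array(X)+c["t"]); return q[:2]/q[2]
def cloud(c):
    K=c["intrinsics"];z=c["z_map"];v,u=np.mgrid[0:z.shape[0],0:z.shape[1]]
    d=np.stack([u,v,np.ones_like(u)],-1)@np.linalg.inv(K).T
    P=(d*z[...,None]-c["t"])@c["R"]; P[z==0]=np.nan; return P
def save(n,c): cv2.imwrite("pics/"+n,cv2.cvtColor(c["color"],cv2.COLOR_RGB2BGR))
E
python3 - <<'E'
from h import *
o=robot.get_obs();print(o)
for n in("scene","top"):
    c=robot.camera(n);save(n+"0.png",c)
    print(n,c["intrinsics"].tolist(),(-c["R"].T@c["t"]).tolist(),c["R"].tolist())
    for l in("valve_box","box_rim","cover","cover_rib","marked_pivot","marked_end","plain_pivot","bottle_a","feed_jar","coupling","brush","cage_tub"):
        for d in robot.tip_of(l,n)[:2] if l not in("cover",) else []: print(l,d["p"],np.round(d["xy"],1))
    for l in ("cover","cover_rib","valve_box"):
        for d in robot.outline_of(l,n)[:2]: print("OUT",l,d["p"],d["xy"],d["pixels"].sum())
E
```

```text
{'time': 0.0, 'q': array([-1.45548639e+00,  5.28475772e-01,  1.43386968e+00,  2.03968190e-05,
        1.18141505e+00, -1.78488643e-01]), 'joint_velocities': array([ 0.00055601,  0.00061756,  0.00189964, -0.00209406, -0.00210489,
        0.00067909]), 'joint_torque': array([ 2.25302065e-04, -4.40041888e+01, -1.76591921e+01,  6.31152629e-02,
        5.82246878e-02, -1.59925512e-04]), 'position': array([ 0.18095014, -0.59747921,  0.22157612]), 'tool_rot': array([ 9.89229675e-01,  1.46367603e-01,  4.36608366e-05, -1.08308486e-03]), 'ft_force': array([ 0.36915724, -0.02193003,  0.08613158]), 'moment': array([-0.01333951,  0.04150205,  0.01742162]), 'grip_width': 0.08684755281902956}
scene [[393.0648611891665, 0.0, 289.56094465231104], [0.0, 393.0648611891665, 203.07833051207183], [0.0, 0.0, 1.0]] [1.092749070353799, -0.17962982315941786, 0.8525933617986615] [[0.5583569445430367, 0.8295980150634216, 0.0021577496135804924], [0.6403304357049823, -0.42931471313705505, -0.6369189981417696], [-0.5274603829582193, 0.3570098184740569, -0.7709277099201257]]
valve_box 0.97 [207.8 261.1]
valve_box 0
[... 549 characters left out ...]
58459516] [[0.027359489007521595, -0.9996245316541923, 0.0015013581797695562], [-0.9950585333405585, -0.02737786352085188, -0.09544091269036775], [0.09544618162809912, 0.0011172753332396104, -0.9954339647151114]]
valve_box 0.95 [358.9 214.2]
valve_box 0.46 [444.2 214.3]
box_rim 0.93 [362.8 213.2]
cover_rib 0.93 [360.6 232.6]
marked_end 0.56 [430.4 258.9]
marked_end 0.37 [442.6 213.5]
bottle_a 0.75 [282.4 210.5]
bottle_a 0.7 [443.3 211.5]
feed_jar 0.82 [427.9 256.8]
coupling 0.74 [288.7 169. ]
brush 0.81 [344.8 268.7]
cage_tub 0.72 [133.5 224. ]
OUT cover 0.97 [363.1, 212.8] 5761
OUT cover_rib 0.75 [362.2, 213.4] 5806
OUT cover_rib 0.33 [280.5, 207.3] 385
OUT valve_box 0.6 [367.0, 209.0] 6989
```

View pics/scene0.png

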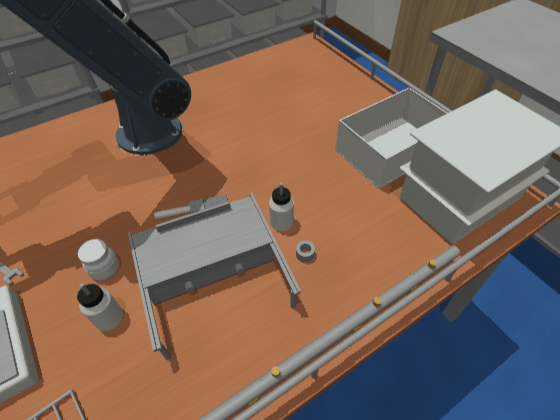

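View pics/top0.png

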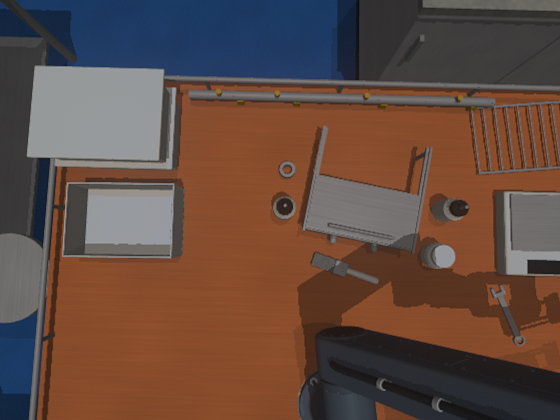

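```bash
python3 - <<'E'
from h import *
for n in("top","scene"):
    c=robot.camera(n);P=cloud(c)
    d=robot.outline_of("cover",n)[0]["pixels"]; z=P[...,2]
    m=d&(abs(z-.095)<.004); pts=(P[m][:,:2]).astype(np.float32)
    r=cv2.minAreaRect(pts); print(n,"coverrect",r,m.sum(),cv2.boxPoints(r).tolist())
    m=d&(z>.112)&(z<.125); q=P[m][:,:2]; 
    if m.sum()>10: r=cv2.minAreaRect(q.astype(np.float32)); print("rib",r,m.sum(),np.nanmean(q,0), np.nanmax(z[m]))
    for l,h in(("valve_box",0),("box_rim",.09),("cover_rib",.1075),("bottle_a",0),("feed_jar",0),("coupling",0),("brush",0),("cage_tub",0)):
        for e in robot.tip_of(l,n)[:2]: print(l,e["p"],np.round(px2w(c,*e["xy"],world_z=h),3))
E
```

```text
top coverrect ((0.544719934463501, -0.0557807981967926), (0.2972424030303955, 0.15181666612625122), 79.97537231445312) 5227 [[0.4440997838973999, -0.1889195293188095], [0.5935987234115601, -0.21534647047519684], [0.645340085029602, 0.0773579329252243], [0.4958411455154419, 0.10378487408161163]]
rib ((0.48981353640556335, -0.044846050441265106), (0.17930740118026733, 0.006274333223700523), 79.83260345458984) 161 [ 0.48973302 -0.04440822] 0.12326364399807042
valve_box 0.56 [ 0.533 -0.061  0.   ]
box_rim 0.89 [ 0.539 -0.058  0.09 ]
box_rim 0.65 [ 0.391 -0.008  0.09 ]
cover_rib 0.75 [ 0.494 -0.043  0.107]
cover_rib 0.23 [0.658 0.15  0.107]
bottle_a 0.83 [0.554 0.164 0.   ]
bottle_a 0.69 [ 0.557 -0.312  0.   ]
feed_jar 0.71 [ 0.427 -0.271  0.   ]
coupling 0.48 [0.671 0.156 0.   ]
brush 0.95 [ 0.383 -0.022  0.   ]
brush 0.41 [ 0.549 -0.078  0.   ]
cage_tub 0.92 [0.509 0.605 0.   ]
scene coverrect ((0.5480480790138245, -0.05753833055496216), (0.2992030084133148, 0.15313421189785004), 79.27067565917969) 6397 [[0.4449682831764221, -0.19027000665664673], [0.5954253673553467, -0.21877890825271606], [0.6511278748512268, 0.07519334554672241], [0.5006707906723022, 0.10370224714279175]]
rib ((0.4924089014530182, -0.04948049038648605), (0.17849411070346832, 0.011248606257140636), 79.5210189819336) 279 [ 0.49216107 -0.05447989] 0.12357765743267875
valve_box 0.62 [ 0.542 -0.063  0.   ]
box_rim 0.83 [ 0.536 -0.061  0.09 ]
cover_rib 0.95 [ 0.491 -0.05   0.108]
cover_rib 0.33 [ 0.515 -0.268  0.108]
bottle_a 0.94 [ 0.553 -0.312  0.   ]
bottle_a 0.92 [0.55  0.154 0.   ]
feed_jar 0.78 [ 0.429 -0.283  0.   ]
coupling 0.64 [0.676 0.151 0.   ]
brush 0.56 [ 0.375 -0.028  0.   ]
```

The top view shows the box (cover spans px 305–428 × 175–248) yawed about −10°, the rib at (361,232), bottles at (284,208) and (455,209), the jar at (438,257) and the brush at (344,269). Next I work out the move deltas.

```bash
cat > mv.py <<'E'
import numpy as np,sys
from scipy.spatial.transform import Rotation as Ro
# box frame
YAW=-0.179; ux=np.array([np.cos(YAW),np.sin(YAW),0]); uy=np.array([-ux[1],ux[0],0])
O=np.array([0.5445,-0.0560,0])   # refined later
def B(x,y,z): return O+ux*x+uy*y+np.array([0,0,z])
def Rt(tyang): # tool pointing down, tool y at world angle
    y=np.array([np.cos(tyang),np.sin(tyang),0]);z=np.array([0,0,-1.]);return np.stack([np.cross(y,z),y,z],1)
def delta(p,R,p2,R2):
    t=R.T@(np.array(p2)-p)*100; r=Ro.from_matrix(R.T@R2).as_rotvec(); return np.round(t,2),np.round(r,3)
E
python3 - <<'E'
from mv import *
p=np.array([.181,-.598,.223]);a=-1.276
tgt=np.array([.4505,-.040,.2])
for k in range(1,5):
    f=k/4; p2=p+(tgt-p)/(5-k); a2=-1.276+f*1.097
    print(k,p2,a2,delta(p,Rt(a),p2,Rt(a2))); p=p2;a=a2
E
```

```text
1 [ 0.248375 -0.4585    0.21725 ] -1.00175 (array([ 10.5 , -11.39,   0.58]), array([ 0.   ,  0.   , -0.274]))
2 [ 0.31575 -0.319    0.2115 ] -0.7275 (array([13.19, -8.12,  0.58]), array([ 0.   ,  0.   , -0.274]))
3 [ 0.383125 -0.1795    0.20575 ] -0.45325000000000004 (array([14.9 , -4.24,  0.58]), array([ 0.   ,  0.   , -0.274]))
4 [ 0.4505 -0.04    0.2   ] -0.17900000000000005 (array([15.49, -0.05,  0.57]), array([ 0.   ,  0.   , -0.274]))
```

Call:
send_rows([
  {"tx": 2.1,"ty": -2.28,"tz": 0.1,"rz": -0.055},
  {"tx": 4.2,"ty": -4.56,"tz": 0.2,"rz": -0.11},
  {"tx": 6.3,"ty": -6.84,"tz": 0.3,"rz": -0.165},
  {"tx": 8.4,"ty": -9.1,"tz": 0.4,"rz": -0.22},
  {"tx": 10.5,"ty": -11.4,"tz": 0.6,"rz": -0.274},
], claw=0, squeeze=20)

```text
schema error: expected keys tx, ty, tz, rx, ry, rz
```

Call:
send_rows([
  {"tx": 2.64,"ty": -1.62,"tz": 0.1,"rz": -0.055},
  {"tx": 5.28,"ty": -3.25,"tz": 0.2,"rz": -0.11},
  {"tx": 7.9,"ty": -4.87,"tz": 0.3,"rz": -0.165},
  {"tx": 10.55,"ty": -6.5,"tz": 0.4,"rz": -0.22},
  {"tx": 13.2,"ty": -8.1,"tz": 0.6,"rz": -0.274},
])

```text
schema error: expected keys tx, ty, tz, rx, ry, rz
```

Call:
send_rows([
  {"tx": 3.0,"ty": -0.85,"tz": 0.1,"rz": -0.055},
  {"tx": 6.0,"ty": -1.7,"tz": 0.2,"rz": -0.11},
  {"tx": 8.95,"ty": -2.55,"tz": 0.3,"rz": -0.165},
  {"tx": 11.9,"ty": -3.4,"tz": 0.4,"rz": -0.22},
  {"tx": 14.9,"ty": -4.2,"tz": 0.6,"rz": -0.274},
])

```text
schema error: expected keys tx, ty, tz, rx, ry, rz
```

Call:
send_rows([
  {"tx": 3.1,"ty": 0,"tz": 0.1,"rz": -0.055},
  {"tx": 6.2,"ty": 0,"tz": 0.2,"rz": -0.11},
  {"tx": 9.3,"ty": 0,"tz": 0.3,"rz": -0.165},
  {"tx": 12.4,"ty": 0,"tz": 0.4,"rz": -0.22},
  {"tx": 15.5,"ty": 0,"tz": 0.6,"rz": -0.274},
])

```text
schema error: expected keys tx, ty, tz, rx, ry, rz
```

Call:
send_rows([
  {"tx": 0},
  {"tx": 0},
])

```text
schema error: expected keys tx, ty, tz, rx, ry, rz
```

Call:
send_rows([
  {"tx": 2.1,"ty": -2.28,"tz": 0.1,"rx": 0,"ry": 0,"rz": -0.055},
  {"tx": 4.2,"ty": -4.56,"tz": 0.2,"rx": 0,"ry": 0,"rz": -0.11},
  {"tx": 6.3,"ty": -6.84,"tz": 0.3,"rx": 0,"ry": 0,"rz": -0.165},
  {"tx": 8.4,"ty": -9.1,"tz": 0.4,"rx": 0,"ry": 0,"rz": -0.22},
  {"tx": 10.5,"ty": -11.4,"tz": 0.6,"rx": 0,"ry": 0,"rz": -0.274},
], claw=0, squeeze=20)

```text
time: 2.92
position: [0.249, -0.4577, 0.2168]
tool_rot: [0.96, 0.281, 0.0, 0.0]
ft_force: [0.7, -0.5, -0.3]
grip_width: 0.0613
```

Call:
send_rows([
  {"tx": 2.64,"ty": -1.62,"tz": 0.1,"rx": 0,"ry": 0,"rz": -0.055},
  {"tx": 5.28,"ty": -3.25,"tz": 0.2,"rx": 0,"ry": 0,"rz": -0.11},
  {"tx": 7.9,"ty": -4.87,"tz": 0.3,"rx": 0,"ry": 0,"rz": -0.165},
  {"tx": 10.55,"ty": -6.5,"tz": 0.4,"rx": 0,"ry": 0,"rz": -0.22},
  {"tx": 13.2,"ty": -8.1,"tz": 0.6,"rx": 0,"ry": 0,"rz": -0.274},
])

```text
time: 3.33
position: [0.3168, -0.3182, 0.2109]
tool_rot: [0.912, 0.41, 0.0, 0.0]
ft_force: [0.7, 0.0, 0.1]
grip_width: 0.0286
```

Call:
send_rows([
  {"tx": 3.0,"ty": -0.85,"tz": 0.1,"rx": 0,"ry": 0,"rz": -0.055},
  {"tx": 6.0,"ty": -1.7,"tz": 0.2,"rx": 0,"ry": 0,"rz": -0.11},
  {"tx": 8.95,"ty": -2.55,"tz": 0.3,"rx": 0,"ry": 0,"rz": -0.165},
  {"tx": 11.9,"ty": -3.4,"tz": 0.4,"rx": 0,"ry": 0,"rz": -0.22},
  {"tx": 14.9,"ty": -4.2,"tz": 0.6,"rx": 0,"ry": 0,"rz": -0.274},
])

```text
time: 3.75
position: [0.3848, -0.1791, 0.2049]
tool_rot: [0.848, 0.53, 0.0, 0.001]
ft_force: [0.5, -0.7, 0.2]
grip_width: 0.0016
```

Call:
send_rows([
  {"tx": 3.1,"ty": 0,"tz": 0.1,"rx": 0,"ry": 0,"rz": -0.055},
  {"tx": 6.2,"ty": 0,"tz": 0.2,"rx": 0,"ry": 0,"rz": -0.11},
  {"tx": 9.3,"ty": 0,"tz": 0.3,"rx": 0,"ry": 0,"rz": -0.165},
  {"tx": 12.4,"ty": 0,"tz": 0.4,"rx": 0,"ry": 0,"rz": -0.22},
  {"tx": 15.5,"ty": 0,"tz": 0.6,"rx": 0,"ry": 0,"rz": -0.274},
])

```text
time: 4.17
position: [0.4531, -0.0396, 0.1989]
tool_rot: [0.767, 0.641, 0.0, 0.001]
ft_force: [0.3, -0.1, -0.5]
grip_width: 0.0004
```

Call:
send_rows([
  {"tx": 0,"ty": 0,"tz": 0,"rx": 0,"ry": 0,"rz": 0},
  {"tx": 0,"ty": 0,"tz": 0,"rx": 0,"ry": 0,"rz": 0},
])

```text
time: 4.33
position: [0.4526, -0.0399, 0.1986]
tool_rot: [0.767, 0.642, -0.0, 0.0]
ft_force: [0.8, -0.4, -0.5]
grip_width: 0.0004
```

```bash
python3 - <<'E'
from h import *
c=robot.camera("scene");save("s1.png",c)
o=robot.get_obs();print(o["time"],o["position"],o["tool_rot"],o["ft_force"],o["grip_width"])
E
```

```text
4.3833 [ 0.45226507 -0.04085659  0.19858657] [ 7.67672486e-01  6.40842319e-01 -2.19681208e-04  1.68725703e-04] [-0.61197035 -0.48152612 -0.16367627] 0.0001876988876913096
```

View pics/s1.png

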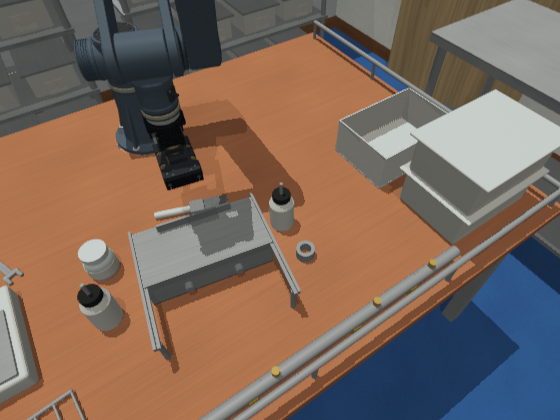

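Gripper is in front of the rib (gripper at ~(180,165), rib ~(210,212)). Lower, then push.

Call:
send_rows([
  {"tx": 0,"ty": 0,"tz": 2.3,"rx": 0,"ry": 0,"rz": 0},
  {"tx": 0,"ty": 0,"tz": 4.6,"rx": 0,"ry": 0,"rz": 0},
  {"tx": 0,"ty": 0,"tz": 6.9,"rx": 0,"ry": 0,"rz": 0},
  {"tx": 0,"ty": 0,"tz": 8.6,"rx": 0,"ry": 0,"rz": 0},
  {"tx": 0,"ty": 0,"tz": 9.2,"rx": 0,"ry": 0,"rz": 0},
])

```text
time: 4.8
position: [0.4505, -0.0421, 0.1047]
tool_rot: [0.769, 0.639, -0.001, -0.002]
ft_force: [-0.0, 0.3, -0.4]
grip_width: 0.0009
```

Call:
send_rows([
  {"tx": 0,"ty": 0.5,"tz": 0,"rx": 0,"ry": 0,"rz": 0},
  {"tx": 0,"ty": 1.0,"tz": 0,"rx": 0,"ry": 0,"rz": 0},
  {"tx": 0,"ty": 1.5,"tz": 0,"rx": 0,"ry": 0,"rz": 0},
  {"tx": 0,"ty": 2.0,"tz": 0,"rx": 0,"ry": 0,"rz": 0},
  {"tx": 0,"ty": 2.5,"tz": 0,"rx": 0,"ry": 0,"rz": 0},
])

```text
time: 5.22
position: [0.4782, -0.046, 0.1076]
tool_rot: [0.768, 0.64, 0.001, 0.001]
ft_force: [-1.8, -1.2, 1.7]
grip_width: 0.0004
```

Call:
send_rows([
  {"tx": 0,"ty": 0.5,"tz": 0,"rx": 0,"ry": 0,"rz": 0},
  {"tx": 0,"ty": 1.0,"tz": 0,"rx": 0,"ry": 0,"rz": 0},
  {"tx": 0,"ty": 1.5,"tz": 0,"rx": 0,"ry": 0,"rz": 0},
  {"tx": 0,"ty": 2.0,"tz": 0,"rx": 0,"ry": 0,"rz": 0},
  {"tx": 0,"ty": 2.5,"tz": 0,"rx": 0,"ry": 0,"rz": 0},
])

```text
time: 5.63
position: [0.5016, -0.0499, 0.1065]
tool_rot: [0.768, 0.64, -0.0, -0.0]
ft_force: [-1.6, 1.2, 1.0]
grip_width: 0.0003
```

```bash
python3 - <<'E'
from h import *
c=robot.camera("scene");save("s2.png",c)
o=robot.get_obs();print(o["time"],o["position"],o["ft_force"],o["moment"])
E
```

```text
5.6833 [ 0.50342833 -0.05042547  0.10664405] [ 1.5357441   0.45438835 -0.80739409] [ 0.07927669 -0.03332463  0.01814299]
```

View pics/s2.png

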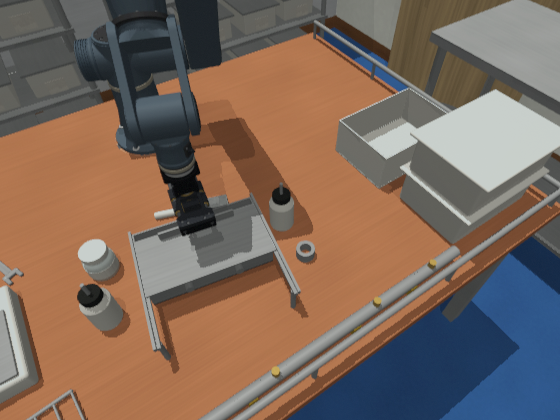

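The cover is moving back with light force (gripper at (195,215) behind the rib). I keep pushing.

Call:
send_rows([
  {"tx": 0,"ty": 0.6,"tz": 0,"rx": 0,"ry": 0,"rz": 0},
  {"tx": 0,"ty": 1.2,"tz": 0,"rx": 0,"ry": 0,"rz": 0},
  {"tx": 0,"ty": 1.8,"tz": 0,"rx": 0,"ry": 0,"rz": 0},
  {"tx": 0,"ty": 2.4,"tz": 0,"rx": 0,"ry": 0,"rz": 0},
  {"tx": 0,"ty": 3.0,"tz": 0,"rx": 0,"ry": 0,"rz": 0},
])

```text
time: 6.1
position: [0.5315, -0.0554, 0.1064]
tool_rot: [0.768, 0.64, -0.0, -0.0]
ft_force: [-2.0, 0.2, -1.5]
grip_width: 0.0003
```

Call:
send_rows([
  {"tx": 0,"ty": 0.6,"tz": 0,"rx": 0,"ry": 0,"rz": 0},
  {"tx": 0,"ty": 1.2,"tz": 0,"rx": 0,"ry": 0,"rz": 0},
  {"tx": 0,"ty": 1.8,"tz": 0,"rx": 0,"ry": 0,"rz": 0},
  {"tx": 0,"ty": 2.4,"tz": 0,"rx": 0,"ry": 0,"rz": 0},
  {"tx": 0,"ty": 3.0,"tz": 0,"rx": 0,"ry": 0,"rz": 0},
])

```text
time: 6.52
position: [0.561, -0.0608, 0.1064]
tool_rot: [0.768, 0.64, -0.0, -0.0]
ft_force: [-1.4, 1.7, -1.2]
grip_width: 0.0003
```

Call:
send_rows([
  {"tx": 0,"ty": 0.6,"tz": 0,"rx": 0,"ry": 0,"rz": 0},
  {"tx": 0,"ty": 1.2,"tz": 0,"rx": 0,"ry": 0,"rz": 0},
  {"tx": 0,"ty": 1.8,"tz": 0,"rx": 0,"ry": 0,"rz": 0},
  {"tx": 0,"ty": 2.4,"tz": 0,"rx": 0,"ry": 0,"rz": 0},
  {"tx": 0,"ty": 3.0,"tz": 0,"rx": 0,"ry": 0,"rz": 0},
])

```text
time: 6.93
position: [0.5906, -0.0664, 0.1065]
tool_rot: [0.768, 0.64, -0.0, -0.0]
ft_force: [-2.1, 1.5, -1.6]
grip_width: 0.0007
```

Call:
send_rows([
  {"tx": 0,"ty": 0.3,"tz": 0,"rx": 0,"ry": 0,"rz": 0},
  {"tx": 0,"ty": 0.6,"tz": 0,"rx": 0,"ry": 0,"rz": 0},
  {"tx": 0,"ty": 0.9,"tz": 0,"rx": 0,"ry": 0,"rz": 0},
  {"tx": 0,"ty": 1.2,"tz": 0,"rx": 0,"ry": 0,"rz": 0},
])

```text
time: 7.27
position: [0.602, -0.0686, 0.1067]
tool_rot: [0.768, 0.64, -0.0, 0.0]
ft_force: [-2.0, 1.1, -0.5]
grip_width: 0.0003
```

```bash
python3 - <<'E'
from h import *
c=robot.camera("scene");save("s3.png",c)
o=robot.get_obs();print(o["time"],o["position"],o["ft_force"],o["moment"])
E
```

```text
7.3167 [ 0.60292237 -0.06886191  0.10676567] [-1.26306549  0.15661072 -0.7566985 ] [0.12379871 0.20799692 0.06780642]
```

View pics/s3.png

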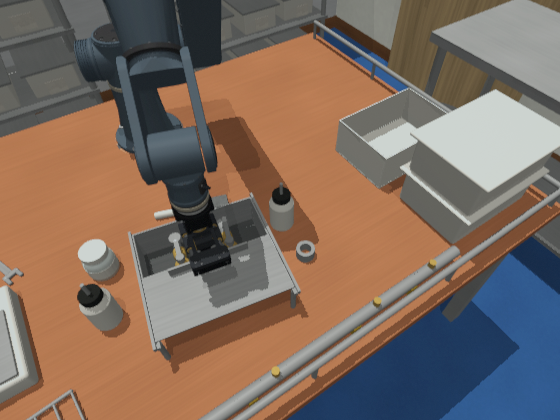

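The cover is mostly back, and a disc-ended handle shows at (176,240), on the box's −y side. I push the last millimetres slowly.

Call:
send_rows([
  {"tx": 0,"ty": 0.2,"tz": 0,"rx": 0,"ry": 0,"rz": 0},
  {"tx": 0,"ty": 0.4,"tz": 0,"rx": 0,"ry": 0,"rz": 0},
  {"tx": 0,"ty": 0.6,"tz": 0,"rx": 0,"ry": 0,"rz": 0},
])

```text
time: 7.57
position: [0.6078, -0.0697, 0.1067]
tool_rot: [0.768, 0.64, -0.0, 0.0]
ft_force: [-2.3, -0.1, 0.8]
grip_width: 0.0003
```

Call:
send_rows([
  {"tx": 0,"ty": 0.15,"tz": 0,"rx": 0,"ry": 0,"rz": 0},
  {"tx": 0,"ty": 0.3,"tz": 0,"rx": 0,"ry": 0,"rz": 0},
])

```text
time: 7.73
position: [0.6107, -0.0702, 0.1067]
tool_rot: [0.768, 0.64, -0.0, -0.0]
ft_force: [-4.5, -0.1, 1.7]
grip_width: 0.0006
```

Call:
send_rows([
  {"tx": 0,"ty": 0.15,"tz": 0,"rx": 0,"ry": 0,"rz": 0},
  {"tx": 0,"ty": 0.3,"tz": 0,"rx": 0,"ry": 0,"rz": 0},
])

```text
time: 7.9
position: [0.6108, -0.0701, 0.1063]
tool_rot: [0.768, 0.64, -0.002, -0.003]
ft_force: [-9.9, -0.8, 5.8]
grip_width: 0.0007
```

Call:
send_rows([
  {"tx": 0,"ty": -1.0,"tz": 0,"rx": 0,"ry": 0,"rz": 0},
  {"tx": 0,"ty": -2.0,"tz": 0,"rx": 0,"ry": 0,"rz": 0},
  {"tx": 0,"ty": -4.0,"tz": -2,"rx": 0,"ry": 0,"rz": 0},
  {"tx": 0,"ty": -6.5,"tz": -4.5,"rx": 0,"ry": 0,"rz": 0},
  {"tx": 0,"ty": -9,"tz": -7,"rx": 0,"ry": 0,"rz": 0},
])

```text
time: 8.32
position: [0.5255, -0.0546, 0.1768]
tool_rot: [0.768, 0.64, 0.001, 0.001]
ft_force: [-0.3, 0.7, 0.4]
grip_width: 0.0002
```

Call:
send_rows([
  {"tx": 0,"ty": -2.0,"tz": 0,"rx": 0,"ry": 0,"rz": 0},
  {"tx": 0,"ty": -4.0,"tz": 0,"rx": 0,"ry": 0,"rz": 0},
  {"tx": 0,"ty": -6.0,"tz": 0,"rx": 0,"ry": 0,"rz": 0},
  {"tx": 0,"ty": -8.0,"tz": 0,"rx": 0,"ry": 0,"rz": 0},
  {"tx": 0,"ty": -8,"tz": 0,"rx": 0,"ry": 0,"rz": 0},
])

```text
time: 8.73
position: [0.4429, -0.0387, 0.1766]
tool_rot: [0.768, 0.64, -0.001, -0.001]
ft_force: [0.5, -0.5, -0.9]
grip_width: 0.0002
```

```bash
python3 - <<'E'
from h import *
o=robot.get_obs();print(o["time"],o["position"],o["tool_rot"])
for n in("scene","top"):
    c=robot.camera(n);save(n+"4.png",c);np.savez(n+"4.npz",**c)
    for l,h in(("box_rim",.09),("cover_rib",.1075),("marked_pivot",.066),("marked_end",.066),("plain_pivot",.066)):
        for e in robot.tip_of(l,n)[:2]: print(n,l,e["p"],np.round(e["xy"]),np.round(px2w(c,*e["xy"],world_z=h),4))
    for l in("marked_handle","plain_handle","cover"):
        for e in robot.outline_of(l,n)[:2]:
            print(n,l,e["p"],np.round(e["xy"]),e["pixels"].sum()); 
            if l=="cover":
                P=cloud(c);m=e["pixels"]&(abs(P[...,2]-.095)<.004)
                if m.sum()>50: print(cv2.minAreaRect(P[m][:,:2].astype(np.float32)))
E
python3 - <<'E'
import cv2
for n,(a,b,c,d) in {"scene":(120,330,180,360),"top":(290,440,120,260)}.items():
    i=cv2.imread(f"pics/{n}4.png")[c:d,a:b]
    cv2.imwrite(f"pics/{n}4z.png",cv2.resize(i,None,fx=3.5,fy=3.2,interpolation=cv2.INTER_CUBIC))
E
```

```text
8.7333 [ 0.44292356 -0.03870187  0.17661214] [ 7.68113337e-01  6.40312268e-01 -6.61681013e-04 -1.28952583e-03]
scene box_rim 0.59 [202. 238.] [ 0.544  -0.0568  0.09  ]
scene cover_rib 0.83 [209. 260.] [ 0.6175 -0.0717  0.1075]
scene cover_rib 0.18 [207. 262.] [ 0.62   -0.0781  0.1075]
scene marked_pivot 0.64 [178. 255.] [ 0.539  -0.1209  0.066 ]
scene marked_end 0.76 [177. 235.] [ 0.4842 -0.0989  0.066 ]
scene marked_end 0.42 [229. 240.] [ 0.5677 -0.0013  0.066 ]
scene plain_pivot 0.8 [230. 242.] [ 0.5768 -0.0013  0.066 ]
scene marked_handle 0.7 [177. 244.] 221
scene plain_handle 0.5 [228. 237.] 108
scene plain_handle 0.16 [ 98. 304.] 1487
scene cover 0.71 [215. 291.] 9105
((0.6800194978713989, -0.08208626508712769), (0.29780593514442444, 0.15243345499038696), 79.740478515625)
top box_rim 0.89 [363. 216.] [ 0.5344 -0.0551  0.09  ]
top cover_rib 0.94 [370. 183.] [ 0.6235 -0.07    0.1075]
top marked_pivot 0.65 [385. 212.] [ 0.5496 -0.1217  0.066 ]
top marked_end 0.31 [383. 211.] [ 0.5506 -0.1169  0.066 ]
top plain_pivot 0.69 [338. 200.] [0.5774 0.0106 0.066 ]
top plain_handle 0.7 [336. 212.] 142
top plain_handle 0.29 [331. 265.] 574
top cover 0.93 [369. 163.] 5742
((0.6784075498580933, -0.07813011109828949), (0.2978839576244354, 0.1508767306804657), 79.81594848632812)
top cover 0.46 [446. 257.] 160
```

View pics/scene4z.png

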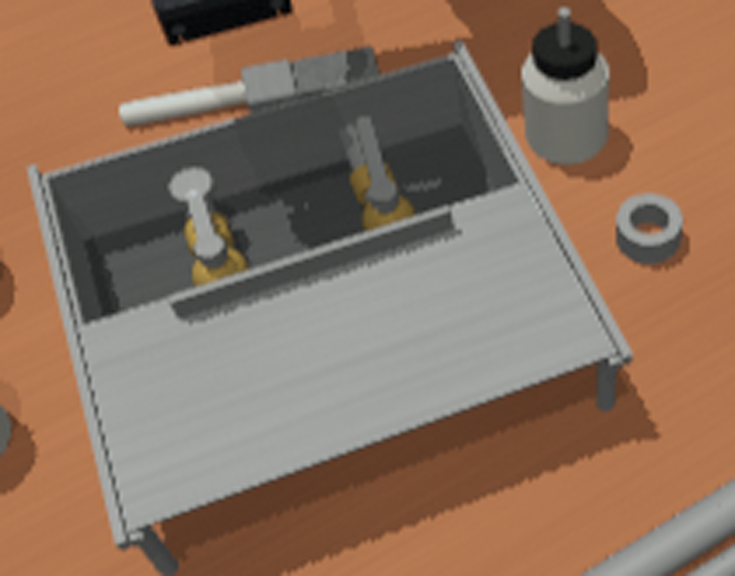

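View pics/top4z.png

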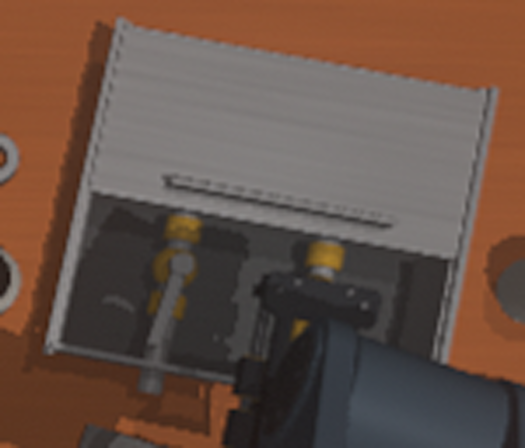

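The cover is fully back: centre about 137 mm from its closed position, at the stop in terms of force. The disc handle is nearly open, with the disc at scene px (177,235) and its pivot at (178,255). The plain handle is at (229,240). The tool axes now match the box (tx = box y, ty = box x). I enter the box on the −y side of the disc.

Call:
send_rows([
  {"tx": -2.4,"ty": 1.7,"tz": 0,"rx": 0,"ry": 0,"rz": 0},
  {"tx": -4.8,"ty": 3.4,"tz": 0,"rx": 0,"ry": 0,"rz": 0},
  {"tx": -7.2,"ty": 5.1,"tz": 1,"rx": 0,"ry": 0,"rz": 0},
  {"tx": -9.5,"ty": 6.6,"tz": 3,"rx": 0,"ry": 0,"rz": 0},
  {"tx": -9.5,"ty": 6.6,"tz": 5,"rx": 0,"ry": 0,"rz": 0},
])

```text
time: 10.05
position: [0.4991, -0.1513, 0.1272]
tool_rot: [0.769, 0.639, 0.001, 0.005]
ft_force: [0.5, -0.4, 0.1]
grip_width: 0.0004
```

Call:
send_rows([
  {"tx": 0,"ty": 0,"tz": 0,"rx": 0,"ry": 0,"rz": 0},
  {"tx": 0,"ty": 0,"tz": 0,"rx": 0,"ry": 0,"rz": 0},
])

```text
time: 10.22
position: [0.4928, -0.1447, 0.1256]
tool_rot: [0.768, 0.64, -0.001, -0.002]
ft_force: [-0.5, 0.0, 1.0]
grip_width: 0.0008
```

```bash
python3 - <<'E'
from h import *
o=robot.get_obs();print(o["time"],o["position"],o["tool_rot"],o["ft_force"])
ux=np.array([.984,-.178]);uy=np.array([.178,.984]);r=o["position"][:2]-[.5425,-.0562];print(r@ux,r@uy)
c=robot.camera("scene");save("s5.png",c)
i=cv2.imread("pics/s5.png")[130:330,90:330];cv2.imwrite("pics/s5z.png",cv2.resize(i,None,fx=3,fy=3,interpolation=cv2.INTER_CUBIC))
E
```

```text
10.2167 [ 0.49283668 -0.14469576  0.12562582] [ 7.68312150e-01  6.40071757e-01 -7.03740737e-04 -2.02254414e-03] [-0.47528847  0.00854552  0.9872915 ]
-0.03311645786031778 -0.09591990018121907
```

View pics/s5z.png

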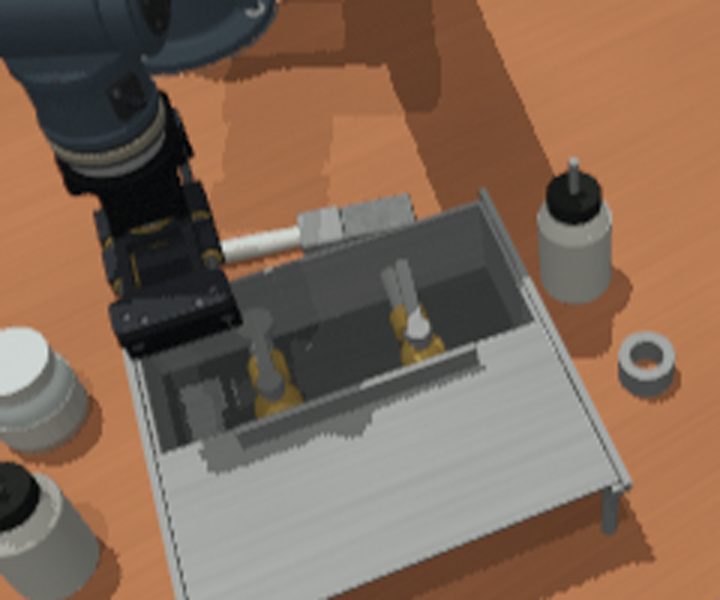

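The gripper is above the box's −y side, clear of the jar (bottom left) and bottle. The disc is at zoomed px (257,325). I lower slowly.

Call:
send_rows([
  {"tx": 0,"ty": 0,"tz": 1.5,"rx": 0,"ry": 0,"rz": 0},
  {"tx": 0,"ty": 0,"tz": 3,"rx": 0,"ry": 0,"rz": 0},
  {"tx": 0,"ty": 0,"tz": 4.5,"rx": 0,"ry": 0,"rz": 0},
  {"tx": 0,"ty": 0,"tz": 5.6,"rx": 0,"ry": 0,"rz": 0},
  {"tx": 0,"ty": 0,"tz": 6.1,"rx": 0,"ry": 0,"rz": 0},
])

```text
time: 10.68
position: [0.4939, -0.1442, 0.0657]
tool_rot: [0.768, 0.641, -0.0, -0.0]
ft_force: [0.2, -0.4, -0.0]
grip_width: 0.0003
```

Call:
send_rows([
  {"tx": 0,"ty": -0.3,"tz": 0,"rx": 0,"ry": 0,"rz": 0},
  {"tx": 0,"ty": -0.6,"tz": 0,"rx": 0,"ry": 0,"rz": 0},
])

```text
time: 10.85
position: [0.4886, -0.1439, 0.0665]
tool_rot: [0.768, 0.641, 0.0, 0.001]
ft_force: [0.7, -0.2, 0.4]
grip_width: 0.0006
```

```bash
python3 - <<'E'
from h import *
o=robot.get_obs();print(o["time"],o["position"],o["tool_rot"],o["ft_force"])
ux=np.array([.984,-.178]);uy=np.array([.178,.984]);r=o["position"][:2]-[.5425,-.0562];print(r@ux,r@uy)
a,b=.015,.0095
for f in (a,.010):
  for th in np.linspace(0,1.571,9):
    h=np.array([-np.cos(th),np.sin(th)]);n=np.array([np.sin(th),np.cos(th)])
    print(round(th,2),np.round((np.array([.02,-.06])+.058*h-n*(.015+f*n[0]+b*n[1]))*100,2))
E
```

```text
10.85 [ 0.48855338 -0.14388956  0.06645188] [7.67807041e-01 6.40680854e-01 2.34266243e-04 5.80187687e-04] [ 0.65614114 -0.18817203  0.42335802]
-0.03747472827167085 -0.09588902411357246
0.0 [-3.8  -8.45]
0.2 [-4.22 -7.54]
0.39 [-4.49 -6.51]
0.59 [-4.56 -5.37]
0.79 [-4.39 -4.18]
0.98 [-3.94 -3.  ]
1.18 [-3.22 -1.88]
1.37 [-2.23 -0.93]
1.57 [-1.  -0.2]
0.0 [-3.8  -8.45]
0.2 [-4.2  -7.44]
0.39 [-4.41 -6.33]
0.59 [-4.4  -5.14]
0.79 [-4.14 -3.93]
0.98 [-3.6  -2.77]
1.18 [-2.79 -1.71]
1.37 [-1.75 -0.83]
1.57 [-0.5 -0.2]
```

Call:
send_rows([
  {"tx": 1.0,"ty": -0.15,"tz": 0.25,"rx": 0,"ry": 0,"rz": 0},
  {"tx": 1.8,"ty": -0.45,"tz": 0.25,"rx": 0,"ry": 0,"rz": 0},
  {"tx": 2.6,"ty": -0.65,"tz": 0.25,"rx": 0,"ry": 0,"rz": 0},
  {"tx": 3.3,"ty": -0.75,"tz": 0.25,"rx": 0,"ry": 0,"rz": 0},
  {"tx": 4.0,"ty": -0.75,"tz": 0.25,"rx": 0,"ry": 0,"rz": 0},
])

```text
time: 11.27
position: [0.489, -0.1032, 0.0636]
tool_rot: [0.768, 0.641, 0.0, 0.001]
ft_force: [1.1, -3.9, 0.7]
grip_width: 0.0003
```

```bash
python3 - <<'E'
from h import *
o=robot.get_obs();print(o["time"],o["position"],o["ft_force"])
ux=np.array([.984,-.178]);uy=np.array([.178,.984]);r=o["position"][:2]-[.5425,-.0562];print(r@ux,r@uy)
c=robot.camera("scene");save("s6.png",c)
i=cv2.imread("pics/s6.png")[130:330,90:330];cv2.imwrite("pics/s6z.png",cv2.resize(i,None,fx=3,fy=3,interpolation=cv2.INTER_CUBIC))
E
```

```text
11.2667 [ 0.48901336 -0.10323412  0.06363595] [ 1.05526999 -3.86628407  0.65631911]
-0.04425877732455817 -0.055802190931601985
```

View pics/s6z.png

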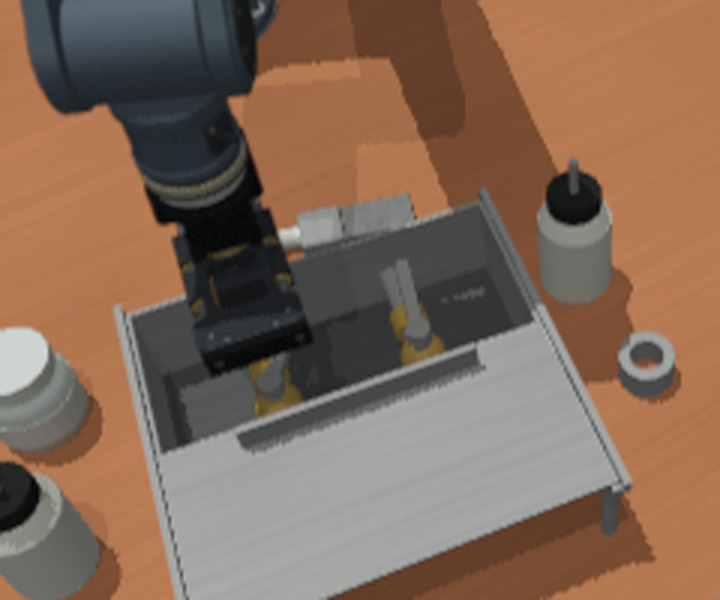

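Reaction about 4 N, and the bar near zoomed px (275,370) has turned. I continue along the arc.

Call:
send_rows([
  {"tx": 0.9,"ty": 0.0,"tz": 0,"rx": 0,"ry": 0,"rz": 0},
  {"tx": 1.7,"ty": 0.2,"tz": 0,"rx": 0,"ry": 0,"rz": 0},
  {"tx": 2.5,"ty": 0.5,"tz": 0,"rx": 0,"ry": 0,"rz": 0},
  {"tx": 3.2,"ty": 0.9,"tz": 0,"rx": 0,"ry": 0,"rz": 0},
  {"tx": 3.8,"ty": 1.4,"tz": 0,"rx": 0,"ry": 0,"rz": 0},
])

```text
time: 11.73
position: [0.5075, -0.067, 0.0626]
tool_rot: [0.768, 0.641, -0.001, -0.002]
ft_force: [-1.4, -1.3, -0.5]
grip_width: 0.0002
```

Call:
send_rows([
  {"tx": 0.4,"ty": 0.5,"tz": 0,"rx": 0,"ry": 0,"rz": 0},
  {"tx": 0.8,"ty": 1.0,"tz": 0,"rx": 0,"ry": 0,"rz": 0},
  {"tx": 1.2,"ty": 1.5,"tz": 0,"rx": 0,"ry": 0,"rz": 0},
  {"tx": 1.5,"ty": 2.0,"tz": 0,"rx": 0,"ry": 0,"rz": 0},
])

```text
time: 12.07
position: [0.5316, -0.0572, 0.0629]
tool_rot: [0.768, 0.64, -0.0, -0.0]
ft_force: [-1.7, -1.2, 0.3]
grip_width: 0.0006
```

```bash
python3 - <<'E'
from h import *
o=robot.get_obs();print(o["time"],o["position"],o["ft_force"])
ux=np.array([.984,-.178]);uy=np.array([.178,.984]);r=o["position"][:2]-[.5425,-.0562];print(r@ux,r@uy)
c=robot.camera("scene");save("s7.png",c)
i=cv2.imread("pics/s7.png")[130:330,90:330];cv2.imwrite("pics/s7z.png",cv2.resize(i,None,fx=3,fy=3,interpolation=cv2.INTER_CUBIC))
E
```

```text
12.0667 [ 0.53156469 -0.05716562  0.06292232] [-1.69866113 -1.21978195  0.26048731]
-0.010588464612553089 -0.002896657438477259
```

View pics/s7z.png

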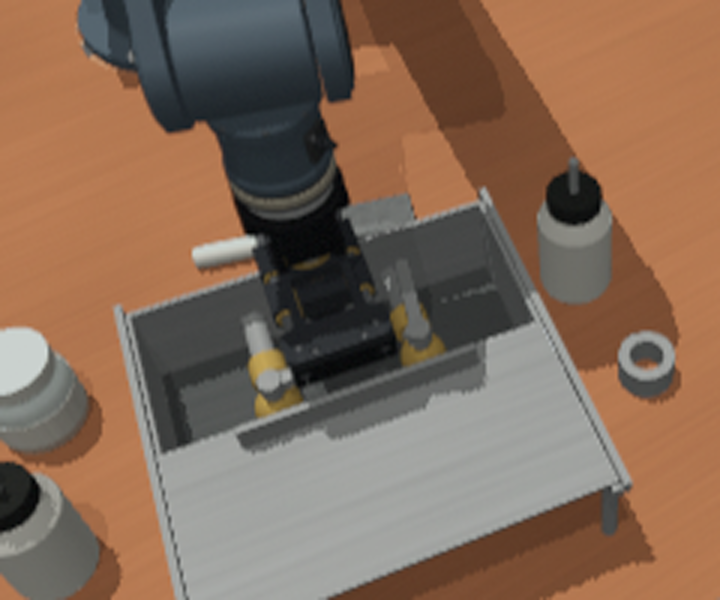

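The bar now points across toward the gripper. I press on gently until the stop shows in the force.

Call:
send_rows([
  {"tx": 0,"ty": 0.2,"tz": 0,"rx": 0,"ry": 0,"rz": 0},
  {"tx": 0,"ty": 0.4,"tz": 0,"rx": 0,"ry": 0,"rz": 0},
])

```text
time: 12.28
position: [0.5345, -0.0576, 0.0629]
tool_rot: [0.768, 0.64, -0.0, -0.001]
ft_force: [-2.2, 2.6, -0.3]
grip_width: 0.0006
```

Call:
send_rows([
  {"tx": 0,"ty": 0.2,"tz": 0,"rx": 0,"ry": 0,"rz": 0},
  {"tx": 0,"ty": 0.3,"tz": 0,"rx": 0,"ry": 0,"rz": 0},
])

```text
time: 12.45
position: [0.5367, -0.0582, 0.0628]
tool_rot: [0.768, 0.64, -0.001, -0.002]
ft_force: [-4.9, 2.9, 2.0]
grip_width: 0.0006
```

Call:
send_rows([
  {"tx": 0,"ty": 0.15,"tz": 0,"rx": 0,"ry": 0,"rz": 0},
  {"tx": 0,"ty": 0.3,"tz": 0,"rx": 0,"ry": 0,"rz": 0},
  {"tx": 0,"ty": 0.3,"tz": 0,"rx": 0,"ry": 0,"rz": 0},
  {"tx": 0,"ty": 0.3,"tz": 0,"rx": 0,"ry": 0,"rz": 0},
])

```text
time: 12.78
position: [0.5368, -0.0582, 0.0628]
tool_rot: [0.768, 0.64, -0.003, -0.004]
ft_force: [-7.8, 1.5, 4.6]
grip_width: 0.0004
```

The stop is reached (position held while the force rises). I back off, lift and retreat.

Call:
send_rows([
  {"tx": 0,"ty": -0.8,"tz": 0,"rx": 0,"ry": 0,"rz": 0},
  {"tx": 0,"ty": -1.6,"tz": 0,"rx": 0,"ry": 0,"rz": 0},
  {"tx": 0,"ty": -2.2,"tz": 0,"rx": 0,"ry": 0,"rz": 0},
  {"tx": 0,"ty": -2.2,"tz": -2.5,"rx": 0,"ry": 0,"rz": 0},
  {"tx": 0,"ty": -2.2,"tz": -5.5,"rx": 0,"ry": 0,"rz": 0},
])

```text
time: 13.2
position: [0.5176, -0.0552, 0.1169]
tool_rot: [0.768, 0.64, -0.001, -0.002]
ft_force: [0.7, 0.1, -0.1]
grip_width: 0.0007
```

Call:
send_rows([
  {"tx": 0,"ty": 0,"tz": -3,"rx": 0,"ry": 0,"rz": 0},
  {"tx": 0,"ty": -2,"tz": -6,"rx": 0,"ry": 0,"rz": 0},
  {"tx": 0,"ty": -5,"tz": -8,"rx": 0,"ry": 0,"rz": 0},
  {"tx": 0,"ty": -8,"tz": -8,"rx": 0,"ry": 0,"rz": 0},
  {"tx": 0,"ty": -9,"tz": -8,"rx": 0,"ry": 0,"rz": 0},
])

```text
time: 13.62
position: [0.4271, -0.0382, 0.1991]
tool_rot: [0.768, 0.64, -0.0, -0.0]
ft_force: [-0.6, 0.1, -1.3]
grip_width: 0.0002
```

Call:
send_rows([
  {"tx": 0,"ty": 0,"tz": 0,"rx": 0,"ry": 0,"rz": 0},
  {"tx": 0,"ty": 0,"tz": 0,"rx": 0,"ry": 0,"rz": 0},
])

```text
time: 13.78
position: [0.4318, -0.0397, 0.1982]
tool_rot: [0.768, 0.64, 0.001, 0.001]
ft_force: [0.9, 0.1, -0.8]
grip_width: 0.0007
```

```bash
python3 - <<'E'
from h import *
o=robot.get_obs();print(o["time"],o["position"],o["ft_force"])
ux=np.array([.984,-.178]);uy=np.array([.178,.984])
for n in("scene","top"):
    c=robot.camera(n);save(n+"8.png",c)
    for l,h in(("cover_rib",.1075),("marked_pivot",.066),("marked_end",.066),("plain_pivot",.066),("bottle_a",0),("feed_jar",0),("coupling",0),("brush",0)):
        for e in robot.tip_of(l,n)[:2]:
            w=px2w(c,*e["xy"],world_z=h);r=w[:2]-[.5425,-.0562]
            print(n,l,e["p"],np.round(e["xy"]),np.round(w,3),"box",np.round([r@ux,r@uy],3))
i=cv2.imread("pics/scene8.png")[130:330,90:330];cv2.imwrite("pics/s8z.png",cv2.resize(i,None,fx=3,fy=3,interpolation=cv2.INTER_CUBIC))
E
```

```text
13.7833 [ 0.431818   -0.0396592   0.19824449] [ 0.8854048   0.13377839 -0.82849224]
scene cover_rib 0.91 [207. 258.] [ 0.612 -0.074  0.108] box [ 0.072 -0.005]
scene marked_pivot 0.87 [181. 255.] [ 0.544 -0.115  0.066] box [ 0.012 -0.058]
scene marked_end 0.69 [206. 246.] [ 0.554 -0.054  0.066] box [0.011 0.004]
scene plain_pivot 0.9 [228. 239.] [ 0.567 -0.001  0.066] box [0.014 0.059]
scene bottle_a 0.86 [281. 221.] [0.55  0.161 0.   ] box [-0.031  0.215]
scene bottle_a 0.71 [109. 314.] [ 0.553 -0.31   0.   ] box [ 0.056 -0.248]
scene feed_jar 0.63 [106. 269.] [ 0.431 -0.279  0.   ] box [-0.07  -0.239]
scene coupling 0.74 [306. 257.] [0.679 0.15  0.   ] box [0.098 0.227]
scene coupling 0.54 [284. 223.] [0.559 0.165 0.   ] box [-0.023  0.221]
scene brush 0.77 [192. 211.] [ 0.384 -0.025  0.   ] box [-0.161  0.002]
top cover_rib 0.56 [370. 183.] [ 0.622 -0.069  0.107] box [0.081 0.001]
top marked_pivot 0.93 [383. 211.] [ 0.55  -0.118  0.066] box [ 0.018 -0.06 ]
top marked_end 0.67 [363. 210.] [ 0.553 -0.062  0.066] box [ 0.012 -0.003]
top marked_end 0.19 [440. 212.] [ 0.554 -0.278  0.066] box [ 0.05  -0.217]
top plain_pivot 0.8 [339. 203.] [0.569 0.006 0.066] box [0.015 0.066]
top plain_pivot 0.31 [363. 211.] [ 0.548 -0.062  0.066] box [ 0.007 -0.005]
top bottle_a 0.83 [443. 213.] [ 0.554 -0.313  0.   ] box [ 0.058 -0.251]
top bottle_a 0.7 [283. 208.] [0.556 0.164 0.   ] box [-0.026  0.22 ]
top feed_jar 0.71 [433. 257.] [ 0.424 -0.284  0.   ] box [-0.076 -0.245]
top coupling 0.49 [292. 170.] [0.674 0.141 0.   ] box [0.094 0.218]
top brush 0.63 [346. 271.] [ 0.375 -0.027  0.   ] box [-0.17  -0.001]
```

View pics/s8z.png

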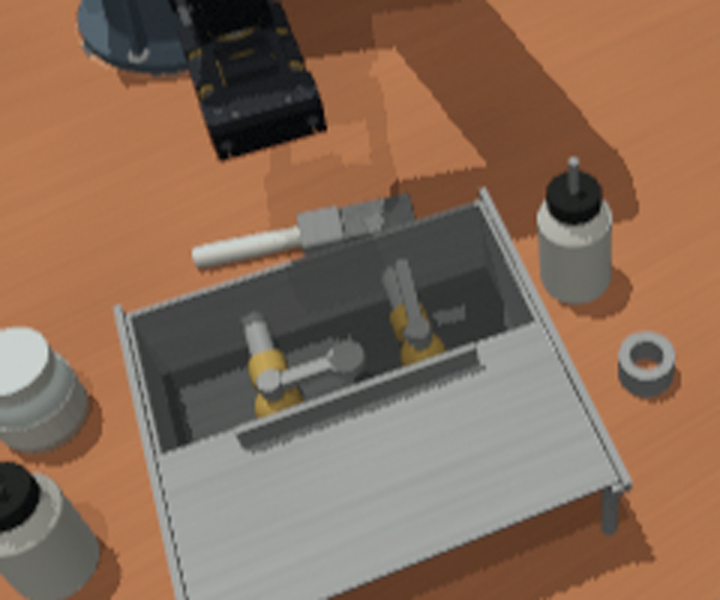

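View pics/top8.png

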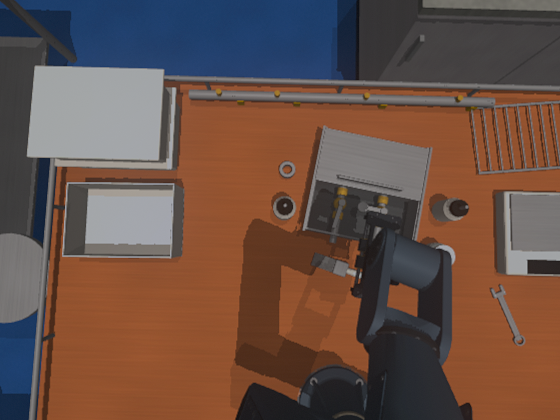

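The picture shows the disc handle across its pipe (disc at zoomed px (347,357), hub (268,380)). The plain handle is unchanged, and the bystanders are where they were. I check the angle once more by depth before handing in.

```bash
python3 - <<'E'
from h import *
c=robot.camera("scene");P=cloud(c);O=np.array([.5425,-.0562])
ux=np.array([.984,-.178]);uy=np.array([.178,.984])
q=P[...,:2]-O;X=q@ux;Y=q@uy;Z=P[...,2]
m=(Z>.066)&(Z<.080)&(Y>-.09)&(Y<.03)&(X>-.06)&(X<.055)
print(m.sum())
for lo in np.arange(-.08,.03,.01):
    k=m&(Y>=lo)&(Y<lo+.01)
    if k.sum(): print(round(lo+.005,3),k.sum(),np.round([X[k].min(),X[k].mean(),X[k].max(),Z[k].mean()],4))
k=m&(Z<.0745)&(Y>-.045)&(Y<.016); print("angle",np.pi/2+np.polyfit(Y[k],X[k],1)[0], "(sign: X rise = past)")
m=(Z>.066)&(Z<.0745)&(Y>.04)&(Y<.09)&(X>-.06)&(X<.008); print("plain",m.sum(),np.polyfit(X[m],Y[m],1))
e=robot.outline_of("cover","scene")[0]["pixels"]&(abs(Z-.095)<.004);r=cv2.minAreaRect(P[e][:,:2].astype(np.float32));print(r,(np.array(r[0])-O)@ux)
E
```

```text
267
-0.075 3 [0.0174 0.0213 0.0244 0.0746]
-0.065 36 [0.0113 0.0226 0.031  0.074 ]
-0.055 33 [0.0111 0.0228 0.0302 0.0728]
-0.045 24 [0.0143 0.0214 0.0265 0.0708]
-0.035 22 [0.0136 0.0213 0.0261 0.0712]
-0.025 22 [0.0141 0.0216 0.0263 0.0711]
-0.015 29 [0.0124 0.0222 0.0322 0.071 ]
-0.005 47 [0.0054 0.0216 0.0351 0.0712]
0.005 43 [0.0065 0.023  0.0351 0.0717]
0.015 8 [0.0131 0.0212 0.0268 0.07  ]
angle 1.5869124214153025 (sign: X rise = past)
plain 92 [-0.10413636  0.0608985 ]
((0.5067668557167053, 0.6016440987586975), (0.2000473439693451, 0.29482972621917725), 0.9358344078063965) -0.1522576635538101
```

```bash
python3 - <<'E'
from rig import robot
o=robot.get_obs();print(o["time"],o["position"],o["ft_force"]);print(robot.hand_in())
E
```

```text
14.7833 [ 0.43075484 -0.03915058  0.19809101] [-0.45727108  0.258612    0.47820026]
the job is handed in; nothing more can be done
None
```

I pushed the cover back by its rib with closed fingertips until it met its stop. Then I pushed the disc-ended handle (on the box's right) clockwise until it met its own stop, backed off and handed in at about 14.8 s of the 48 s. I haven't seen a verdict.

Last checks:
- **Disc handle:** a depth fit put it at about 1.59 rad, which is the shut stop within measurement error. A coarser reading from the top camera's network gave about 1.47. At the end, about 8 N no longer moved it.
- **Plain handle:** about 0.10 rad, left as it was.
- **Cover:** at its stop the force rose to about 10 N with no more movement. The rib then read 72 mm (scene camera) and 81 mm (top camera) behind the box's origin, against 80 mm expected. I never saw it lift.
- **Bystanders:** the bottles, jar, coupling and brush read within about 15 mm of where they started, which is within the networks' noise. I did not measure the tub again, but it looks unmoved in the top picture and the arm never went near it.
- **A check that failed:** my last outline of the cover picked up the tub instead, so I ignored it. The cover figures above come from the earlier readings.

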